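# Ready the potato chipper for loading

### The job

Get the potato chipper ready for the next potato. Take the cleaning pick from its wooden stand, run its tip once along the clean-out channel in the bed, down in the channel all the way - from the far end on the left side, slowly (a few centimetres a second) round the corner to the other end at the front right - and stand the pick back upright in its stand. Then take the black tab and pull the spring-loaded carriage out until its pointer is level with the load mark, and finish while still holding it there in the grip, so that somebody else can put the potato in; do not jerk the carriage or let it fly back, and leave the other things on the worktop where they are.

Things in the scene. Friction and masses are not known exactly. Their poses are not given: they have to be found in the camera images.
- chipper: potato chipper, fixed: white bed 250 mm long (x -115..135), 130 wide (y -65..65), top 22 mm over the worktop; steel cutter head at the far end (x 122, top 88 mm up); in front of it a spring-loaded carriage. L-shaped channel in the bed, 12 wide, 6 deep, walls straight. Low steel bracket at x -84..-76 (y -30..30, top 42 up). Origin on the worktop; +x away from the robot to the head, +y left, z up
- channel_start (a point): centre of the dark channel floor at its far end on the left side (chipper x = 0, y = 45, z = 16 mm); the channel's end wall is 6 mm further on
- channel_m1 (a point): centre of the channel floor on the left leg, a third of the way (chipper x = -32, y = 45 mm)
- channel_m2 (a point): centre of the channel floor on the left leg, two thirds of the way (chipper x = -64, y = 45 mm)
- channel_corner (a point): centre of the channel floor at its square corner (chipper x = -95, y = 45, z = 16 mm)
- channel_m3 (a point): centre of the channel floor half-way along the front leg (chipper x = -95, y = 5 mm)
- channel_end (a point): centre of the channel floor at its other end, at the front right (chipper x = -95, y = -35, z = 16 mm); the end wall is 6 mm further on
- carriage: the spring-loaded carriage with its tab, 0.45 kg: slides along the chipper's -x (towards the robot), at most 80 mm from home. Spring pulls it home with 3 N at home plus 60 N/m (6.6 N at 60 mm out). Grey block 40 mm long (x), 56 wide, top 45 mm over the worktop; steel push plate 66 mm from the tab towards the head, top 56 mm up. Origin on the worktop under the tab's centre, axes as the chipper's
- tab (a point): centre of the carriage's upright black handle tab, 70 mm over the worktop: tab 14 mm thick along the chipper's x, 40 mm wide along y, free to grip from 45 to 88 mm (its top) over the worktop; axes as the chipper's. At home it stands at chipper x 30, y 0 mm
- pointer (a point): tip of the small steel pointer blade that sticks out from the right side of the carriage, in line with the middle of the tab (same chipper x as the tab's centre, y = -45 mm, 30 mm above the worktop)
- load_mark: load mark, fixed: small steel clip on the chipper's right rim (chipper y -56 mm) with an upright dark rib 3 mm thick, 15 mm high over the bed; origin at the foot of the rib, axes as the chipper's. It stands 45 to 72 mm nearer the robot than the pointer at home; the pointer can pass beside it
- pick: cleaning pick, loose, 140 mm long, 60 g, upright in its stand: steel shaft 7 mm thick from the tip to 50 mm above it, tapering over the last 14 mm to a blunt 4 mm tip; collar 24 mm across, 50 to 55 mm above the tip; round dark wooden handle 16 mm thick, 58 to 136 mm above the tip. Origin at the tip, z towards the handle
- pick_tip (a point): the lower end of the pick's steel shaft (the pick's origin)
- pick_stand: the pick's stand, fixed: a light wooden block 62 x 62 mm, 56 mm high, with one upright hole in the middle of the top, 15 mm wide with a 3 mm chamfer and 52 mm deep; origin at the centre of its underside. The pick hangs in it by its collar, with its tip 6 mm above the worktop. Beyond it a wall cabinet hangs 0.44 m over the worktop (x over 0.54, y over 0.29 m)
- bowl: thin translucent plastic bowl, 125 mm across, 44 mm high; bystander; origin under its centre
- potato_a: potato, about 45 x 49 x 34 mm, near the front edge of the worktop; bystander; origin at its underside
- potato_b: potato, about 45 x 49 x 34 mm, beyond the pick's stand; bystander; origin at its underside
- spice_jar: glass spice jar with a cap, 42 mm across, 106 mm high; bystander; origin under its centre
- salt: grey salt shaker, 44 mm across, 90 mm high; bystander; origin under its centre
- cork: wine cork standing on end, 23 mm across, 38 mm high; bystander; origin under its centre

How it is judged (in metres and radians):
On the way, in this order (a step that is already met when the one before it is completed fails the run):
1. the pick's tip is down in the channel at its far end on the left (distance between pick_tip and channel_start below 0.006 m), for 0.05 s.
2. the tip passes a third of the left leg, down in the channel (distance between pick_tip and channel_m1 below 0.006 m), for 0.03 s.
3. the tip passes two thirds of the left leg, down in the channel (distance between pick_tip and channel_m2 below 0.006 m), for 0.03 s.
4. the tip is at the corner, down in the channel (distance between pick_tip and channel_corner below 0.006 m), for 0.03 s.
5. the tip passes the middle of the front leg, down in the channel (distance between pick_tip and channel_m3 below 0.006 m), for 0.03 s.
6. the tip is at the channel's end at the front right (distance between pick_tip and channel_end below 0.006 m), for 0.05 s.
7. the pick stands in its stand again, let go (horizontal distance between pick_tip and pick_stand below 0.008 m and z of pick_tip in the frame of pick_stand below 0.012 m and angle between pick's own z axis and vertical below 0.15 rad and contact force between the fingers and pick below 0.05 N), for 0.2 s.
8. the carriage's pointer is level with the load mark, pulled by the gripped tab (x of pointer in the frame of load_mark between -0.006 and 0.006 m and contact force between the fingers and carriage above 1 N), for 0.3 s.
At the end, for the whole second after the job is handed in: The carriage is at rest (under 10 mm/s), pointer within 6 mm of the load mark along the slide, held by the fingers on the black tab (over 1 N); the pick is let go in its stand, tip within 8 mm of the hole axis and under 12 mm above the worktop, tilt under 0.15 rad (all of step 7 and all of step 8 and linear speed of carriage below 0.01 m/s); the arm keeps its last pose, push and grip.
It fails at once if the pick is moved fast (over 0.12 m/s) with its tip down in the channel's region of the bed (linear speed of pick above 0.12 m/s and z of pick_tip in the frame of chipper below 0.0205 m and x of pick_tip in the frame of chipper between -0.115 and 0.02 m and y of pick_tip in the frame of chipper between -0.065 and 0.065 m).
It fails at once if the carriage is jerked or flies back (faster than 0.3 m/s) (linear speed of carriage above 0.3 m/s).
It fails at once if a bystander is shifted by more than 30 mm (distance of any of bowl, potato_a, potato_b, spice_jar, salt, cork from where it was at the start of the episode above 0.03 m).
It also fails if it takes over 58 s, if anything falls off the work surface, if the arm or the gripper's body presses on something with over 40 N, if the wrist force passes 120 N, or if a joint passes its speed limit or range.

### The arm

A 6-joint arm with a two-finger parallel gripper is mounted at the origin on a cart in front of the work surface, level with it; the furniture and walls round the work are solid. World frame = base frame: x ahead of the robot, y to its left, z up, the work surface at z = 0. Lengths are in m, angles in degrees, forces in N, time in s.
With the tool pointing down it reaches from about 0.325 to 0.85 m from the base axis. Payload 15.5 kg.
Tool frame: the origin (TCP) lies at the very end of the fingers, on their centre line; the grasp point (between the pads) lies arm.grip_depth behind it (arm.grip_depth is the distance from the TCP to the grasp point, in m); z points along the fingers, y is the direction in which the jaws open and shut (so a half turn about z gives the same grasp; the last joint's range is limited). The gripper opens to 91 mm and grips with 3 to 60 N. Pads are 32 mm wide; open, the fingers measure 118 mm over their backs; the gripper's body (76 mm by 178 mm) begins 60 mm behind the grasp point.
Start: joints at [61.564, 28.281, 77.091, -0, 74.628, -5.472], TCP at [0.244, 0.575, 0.214] pointing down, gripper open.
Joint ranges: [-166.48, 166.48], [-47.26, 123.95], [12.59, 153.08], [-70.14, 250.14], [6.76, 159.57], [-176.63, 176.63]. Speed limits (degrees/s): [108.29, 108.29, 147.25, 172.46, 172.46, 172.46].

### API

Orientations are given as a 3x3 rotation matrix whose columns are the frame's x, y, z axes.
In Python, from rig import arm gives the robot as it stands. Calls block until the motion is done:
- arm.move_to(position, orientation): joint-space move of the TCP to a pose.
- arm.move_l(position, orientation=None, feed=0.15): straight line of the TCP; orientation=None keeps the orientation; feed is the mean speed in m/s.
- arm.move_joints(angles): joint-space move.
- arm.grip(opening): finger opening in m; the grip force is fixed at half the most; returns when the fingers have stopped.
- arm.sleep(seconds).
- arm.solve_ik(position, orientation): joint angles nearest the present ones, or None.
- arm.snapshot(name): name is "scene" or "top"; returns the picture (400x640x3 uint8, red, green, blue); there is no depth.
- arm.get_calibration(name): a dict with "intrinsics" (3x3 intrinsics, pixels), "k1" (the pictures are not rectified: a ray, as slopes to the right and down, at radius r is drawn at 1 + k1 r^2 times it, then the intrinsics apply), "cam_to_world" (4x4, takes a point from camera to world coordinates). Camera axes: x right, y down, z forward; pixel columns grow to the right and rows downward; lengths in m; the calibration is good to about 2 mm. A picture is of the moment at which its call begins. get_calibration takes no time and is no camera call.
A pose or a line that the arm cannot do raises arm.Unreachable and nothing moves.
- arm.sign_off(): hands the job in, once; it reports no verdict.
Readings, each from a call of its own:
- arm.current_t(): time.
- arm.current_joint_positions(): joint angles.
- arm.current_dq(): joint speeds.
- arm.current_tau(): joint torques, N m.
- arm.current_ee_pos(): TCP position.
- arm.current_tool_rot(): TCP orientation.
- arm.current_force(): force on the tool from outside, world axes, zero at the start.
- arm.current_torque(): the same for the moment, N m.
- arm.current_width(): finger opening in m.
Only numpy, scipy, OpenCV 4.12 (cv2) and the standard library are available. Lean on these libraries where they do the work, as an engineer would, in place of code of your own. Each camera call takes 0.05 s, during which the arm holds its last target. There are 200 camera calls.

## Working session

There is one attempt and no reset: what is moved stays moved. The work goes in short steps, each a Python script; the robot and the scene stay as the last script left them, time stands still between calls to the robot, and variables do not carry over. Pictures are saved under pics/ and viewed, about 8 in all and at most 12, crops included, and the job is handed in when it is done.

```bash
mkdir -p pics; ls
python3 - <<'E'
from rig import arm
import cv2,numpy as np
for n in("scene","top"):
    im=arm.snapshot(n); cv2.imwrite(f"pics/{n}0.png",im[:,:,::-1])
    c=arm.get_calibration(n); print(n,c)
print(arm.grip_depth,arm.current_t(),arm.current_tool_rot(),arm.current_width())
E
```

```text
pics
scene {'intrinsics': array([[435.36507833,   0.        , 316.40236391],
       [  0.        , 435.36507833, 198.01794848],
       [  0.        ,   0.        ,   1.        ]]), 'k1': -0.0246793426730626, 'cam_to_world': array([[ 0.46630815, -0.54976003,  0.69305167, -0.115699  ],
       [-0.88458688, -0.28276511,  0.37087727, -0.04342586],
       [-0.00792267, -0.78600751, -0.61816618,  0.60847994],
       [ 0.        ,  0.        ,  0.        ,  1.        ]])}
top {'intrinsics': array([[502.21949898,   0.        , 318.18128943],
       [  0.        , 502.21949898, 193.63199594],
       [  0.        ,   0.        ,   1.        ]]), 'k1': -0.0978851069013092, 'cam_to_world': array([[-0.00793723, -0.98567599,  0.16846318,  0.27112273],
       [-0.99985804,  0.0103269 ,  0.01331375,  0.29555638],
       [-0.01486275, -0.16833359, -0.98561803,  1.18919143],
       [ 0.        ,  0.        ,  0.        ,  1.        ]])}
0.0188 0.1 [[-9.20737226e-01  3.90182892e-01 -5.20513285e-04]
 [ 3.90183227e-01  9.20736717e-01 -9.72947969e-04]
 [ 9.96280408e-05 -1.09892497e-03 -9.99999391e-01]] 0.09113969348926315
```

View pics/scene0.png

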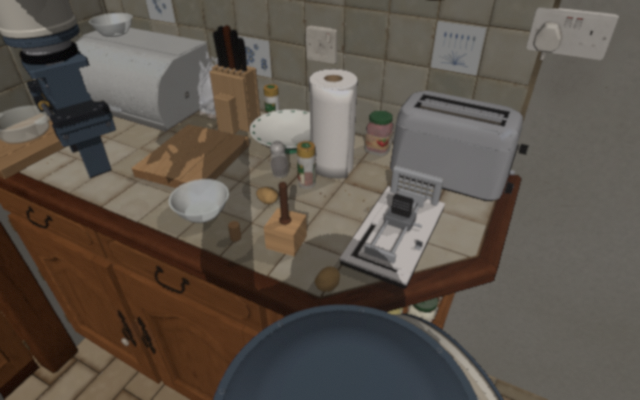

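View pics/top0.png

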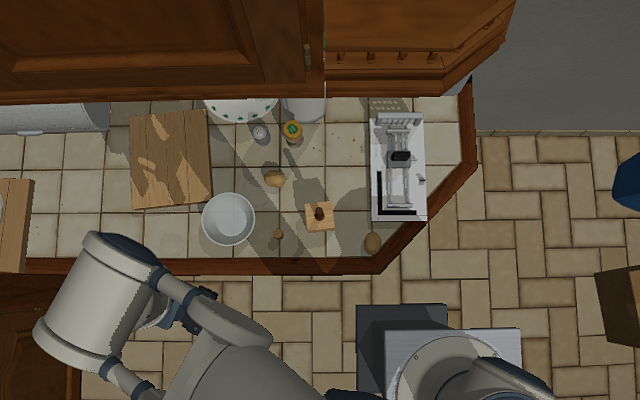

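The scene view shows the chipper near (395,230) and the stand near (286,230). In the top view the chipper bed spans about (370..427, 110..220), the stand is at (320,215) and the load clip at (421,180). I'll crop these to measure.

```bash
cat > h.py <<'E'
import numpy as np, cv2
from rig import arm
CAL={n:arm.get_calibration(n) for n in("scene","top")}
def ray(n,uv):
    c=CAL[n];K=c["intrinsics"]
    d=np.array([c["k1"],0,0,0,0.])
    # model: drawn = s*(1+k1 r^2) -> opencv radial
    p=cv2.undistortPoints(np.array([[uv]],float),K,d)[0,0]
    T=c["cam_to_world"]; return T[:3,3],T[:3,:3]@np.array([p[0],p[1],1])
def onz(n,uv,z):
    o,d=ray(n,uv); return o+d*(z-o[2])/d[2]
def proj(n,P):
    c=CAL[n];T=np.linalg.inv(c["cam_to_world"])
    P=np.atleast_2d(np.array(P,float))
    return cv2.projectPoints(P,cv2.Rodrigues(T[:3,:3])[0],T[:3,3],c["intrinsics"],np.array([c["k1"],0,0,0,0.]))[0][:,0]
def tri(a,b):
    (o1,d1),(o2,d2)=ray("scene",a),ray("top",b)
    s=np.linalg.lstsq(np.c_[d1,-d2],o2-o1,rcond=None)[0]
    return (o1+s[0]*d1+o2+s[1]*d2)/2, np.linalg.norm(o1+s[0]*d1-o2-s[1]*d2)
E
python3 - <<'E'
import cv2,numpy as np
t=cv2.imread("pics/top0.png"); s=cv2.imread("pics/scene0.png")
cv2.imwrite("pics/tc.png",cv2.resize(t[105:255,295:445],None,fx=4,fy=4,interpolation=cv2.INTER_CUBIC)[:600])
cv2.imwrite("pics/sc.png",cv2.resize(s[160:300,255:455],None,fx=4,fy=4,interpolation=cv2.INTER_CUBIC))
E
```

```text
(no output)
```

View pics/tc.png

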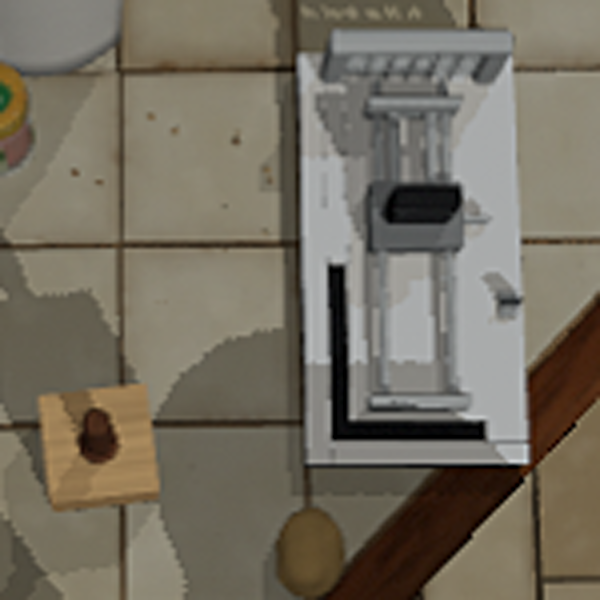

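View pics/sc.png

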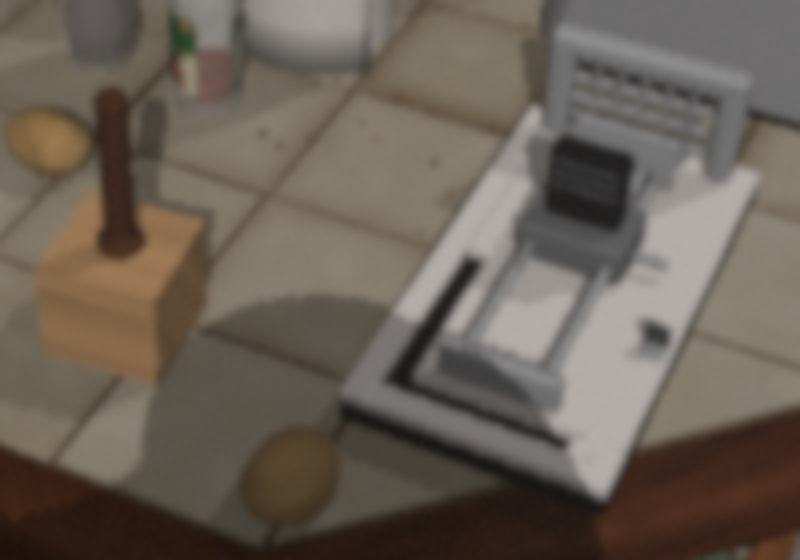

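The crops show four things that matter: the black L channel, with its start near crop (337,265), corner (340,430) and end (485,430). The tab is at (425,203), the pointer at (480,218) and the dark rib at (508,300). I'll extract these numerically.

```bash
cat > meas.py <<'E'
from h import *
def blobs(n,box,thr,im,hi=False):
    x0,y0,x1,y1=box
    g=im[y0:y1,x0:x1].max(2)
    m=((g>thr) if hi else (g<thr)).astype(np.uint8)
    k,l,st,c=cv2.connectedComponentsWithStats(m)
    return [(int(st[i,4]),(c[i]+[x0,y0]).round(2).tolist(),(st[i,:4]+[x0,y0,0,0]).tolist()) for i in range(1,k) if st[i,4]>=4],g
if __name__=="__main__":
    t=cv2.imread("pics/top0.png"); s=cv2.imread("pics/scene0.png")
    for thr in (45,60):
        print(thr,"top",blobs("top",(373,112,428,222),thr,t)[0])
        print(thr,"scene",blobs("scene",(340,180,445,285),thr,s)[0])
    np.set_printoptions(linewidth=250)
    print(t[174:186,414:430].max(2)); print(s[236:252,408:428].max(2))
    print("L far end cols376-384 rows166-182"); print(t[166:180,374:386].max(2))
    print("L right end"); print(t[206:220,408:422].max(2)); print("corner");print(t[204:224,368:386].max(2))
    hsv=cv2.cvtColor(t,cv2.COLOR_BGR2HSV)
    print("pick top", hsv[204:224,312:328,2])
E
python3 meas.py
```

```text
45 top [(168, [400.0, 155.58], [391, 151, 19, 10]), (4, [387.0, 165.5], [387, 164, 1, 4]), (322, [388.11, 202.3], [377, 172, 39, 43]), (5, [422.0, 180.0], [420, 180, 5, 1]), (7, [391.0, 207.0], [388, 207, 7, 1]), (52, [398.5, 221.0], [373, 221, 52, 1])]
45 scene [(201, [402.12, 206.31], [392, 195, 20, 22]), (84, [361.04, 243.49], [353, 226, 20, 31]), (248, [372.43, 275.46], [340, 262, 62, 23])]
60 top [(176, [399.99, 155.52], [390, 151, 20, 10]), (12, [387.0, 161.5], [387, 156, 1, 12]), (339, [388.6, 202.35], [377, 171, 39, 44]), (5, [422.0, 180.0], [420, 180, 5, 1]), (13, [393.0, 207.0], [387, 207, 13, 1]), (53, [399.0, 221.0], [373, 221, 53, 1])]
60 scene [(378, [401.5, 205.65], [391, 194, 22, 24]), (193, [366.41, 249.77], [352, 226, 43, 45]), (363, [370.33, 274.84], [340, 261, 63, 24]), (154, [428.93, 273.4], [415, 266, 30, 15]), (4, [412.5, 277.5], [412, 277, 2, 2]), (7, [409.29, 282.71], [408, 281, 3, 4])]
[[173 149 131 130 131 130 137 171 176 173 178 151 140 140 141 142]
 [173 171 141 131 134 133 131 139 171 176 179 152 140 139 140 142]
 [172 174 173 144 133 136 137 134 140 173
[... 5704 characters left out ...]
  52  44  81 137 158 153 152]
 [162 151  80  30  26  38  43  46  46  47  46  53 114 166 160 160]
 [156 147  74  31  23  36  43  46  48  48  43  45 121 179 170 169]
 [164 160 112  34  30  37  44  47  49  48  58  72  95 150 169 166]
 [167 173 158  41  45  28  42  45  49  49  57  76 121 166 161 157]
 [166 164 137  61  55  56  50  44  41  52  73  92 139 161 158 156]
 [158 154 141 131  80  63  62  63  69  72  75 120 166 163 161 161]
 [154 140 144 149 135  83  63  74  81 114 152 162 159 155 154 152]
 [160 143 143 144 144 141 140 139 144 157 157 155 154 154 154 155]
 [139 138 139 139 140 140 141 147 161 161 161 160 159 159 159 158]
 [141 143 143 143 142 141 147 160 160 160 160 161 161 162 163 164]]
```

```bash
cat > fit.py <<'E'
from h import *
pts=[((378.75,170.9),(6,45)),((379.55,206),(None,45)),((384,212.25),(-95,None)),((415.9,212.25),(-95,-41)),((377.4,214.7),(-101,51))]
W={i:onz("top",p[0],.022) for i,p in enumerate(pts)}
A,C,E=W[0],W[3],W[4]
print("A,C,E",A.round(4),C.round(4),E.round(4)); print("lens",np.linalg.norm(A-E),np.hypot(107,6)/1e3,np.linalg.norm(C-E),np.hypot(92,6)/1e3)
L=np.array([[6,45],[-95,-41],[-101,51]])/1e3; P=np.array([A,C,E])[:,:2]
lc,pc=L.mean(0),P.mean(0); a=L-lc;b=P-pc
yaw=np.arctan2((a[:,0]*b[:,1]-a[:,1]*b[:,0]).sum(),(a*b).sum()); R=np.array([[np.cos(yaw),-np.sin(yaw)],[np.sin(yaw),np.cos(yaw)]])
t=pc-R@lc
print("yaw deg",np.degrees(yaw),"t",t,"res mm",((L@R.T+t-P)*1e3).round(2).tolist())
def loc(w): return (R.T@(np.array(w)[:2]-t)*1e3).round(1)
if __name__=="__main__":
    print("left leg y",loc(W[1]),"front leg x",loc(W[2]))
    tab,e=tri((401.8,206.0),(400,155.6)); print("tab tri",tab.round(4),e,loc(tab))
    rib,e=tri((418.7,243.3),(422,180)); print("rib tri",rib.round(4),e,loc(rib)); print("rib on z=37 top",loc(onz("top",(422,180),.037)))
    im=cv2.imread("pics/top0.png"); hsv=cv2.cvtColor(im,cv2.COLOR_BGR2HSV)
    x0,y0=300,196; r=hsv[y0:240,x0:340]
    m=((r[...,1]>85)&(r[...,2]>105)).astype(np.uint8); m=cv2.morphologyEx(m,cv2.MORPH_CLOSE,np.ones((9,9)))
    c=max(cv2.findContours(m,0,2)[0],key=cv2.contourArea); rc=cv2.minAreaRect(c); print("stand",rc[0][0]+x0,rc[0][1]+y0,rc[1],rc[2])
    print("stand w",onz("top",(rc[0][0]+x0,rc[0][1]+y0),.056),"collar",onz("top",(319.3,215),.060),"handletop",onz("top",(318.8,210.5),.145))
    im=cv2.imread("pics/scene0.png"); hsv=cv2.cvtColor(im,cv2.COLOR_BGR2HSV); r=im[178:226,274:298].max(2); 
    # handle in scene: per row centre
    for y in (186,192,198,204,210):
        w=np.clip(110-im[y,276:294].max(1).astype(float),0,None); print(y,276+(w*np.arange(18)).sum()/w.sum(),end=" | ")
    print(); print(proj("scene",[[*onz("top",(319.3,215),.060)[:2],z] for z in(.056,.1,.142)]))
    x0,y0=262,205; r=hsv[y0:260,x0:312]; print(hsv[240,285],hsv[230,275],hsv[245,255])
E
python3 fit.py
```

```text
A,C,E [0.5239 0.167  0.022 ] [0.4239 0.0825 0.022 ] [0.4191 0.1731 0.022 ]
lens 0.10493795017322065 0.10716809226630845 0.0907488382062036 0.09219544457292887
yaw deg -0.30239079190648244 t [0.51889187 0.12218435] res mm [[1.23, 0.18], [-0.25, -0.79], [-0.98, 0.61]]
left leg y [-79.5  44.9] front leg x [-94.3  34.8]
tab tri [0.5505 0.1215 0.0631] 0.0004044584515958154 [31.6 -0.5]
rib tri [0.4993 0.0664 0.0295] 0.0001941485578289503 [-19.3 -55.9]
rib on z=37 top [-20.7 -54.5]
stand 317.31659507751465 216.62445259094238 (29.736835479736328, 31.256715774536133) 82.40535736083984
stand w [0.41183513 0.313249   0.056     ] collar [0.41499966 0.30866518 0.06      ] handletop [0.41368934 0.30864837 0.145     ]
186 284.97727272727275 | 192 283.89325842696627 | 198 285.0216836734694 | 204 285.3180147058824 | 210 285.35604395604395 | 
[[285.51003621 220.27027136]
 [284.28777555 202.49204347]
 [283.04494441 184.37446909]]
[ 15 113 126] [ 15 115 142] [ 19  56 109]
```

```bash
cat >> h.py <<'E'
yaw=np.radians(-0.3); RC=np.array([[np.cos(yaw),-np.sin(yaw)],[np.sin(yaw),np.cos(yaw)]]); T0=np.array([.5189,.1222])
def ch(x,y): return RC@np.array([x,y])/1e3+T0
def rot(a):  # jaw axis at angle a deg from world x
    a=np.radians(a); y=np.array([np.cos(a),np.sin(a),0]); z=np.array([0,0,-1.]); return np.c_[np.cross(y,z),y,z]
PK=np.array([.4145,.3080])
E
python3 - <<'E'
from h import *
print("toaster",onz("scene",(392,165),0),onz("scene",(495,192),0),"roll",onz("scene",(335,172),0))
for a in (0,180,45,90,-90,-45,135,66):
    o=[]
    for xy,z in ((PK,.095),(PK,.19),(ch(0,45),.105),(ch(-95,-35),.105),(ch(30,0),.05),(ch(-20,0),.05),(ch(30,0),.15)):
        q=arm.solve_ik([*xy,z],rot(a)); o.append(None if q is None else np.round(q,0).tolist())
    print(a,o)
E
```

```text
toaster [0.7709436  0.21588939 0.        ] [ 0.77409822 -0.03306585  0.        ] roll [0.67835829 0.32918956 0.        ]
0 [[30.0, 29.0, 100.0, -0.0, 51.0, 30.0], [30.0, 21.0, 94.0, -0.0, 65.0, 30.0], [12.0, 30.0, 95.0, -0.0, 55.0, 12.0], [4.0, 23.0, 111.0, -0.0, 47.0, 4.0], [6.0, 35.0, 95.0, -0.0, 49.0, 6.0], [7.0, 33.0, 102.0, -0.0, 45.0, 7.0], [6.0, 27.0, 90.0, -0.0, 62.0, 6.0]]
180 [[30.0, 29.0, 100.0, -0.0, 51.0, -150.0], [30.0, 21.0, 94.0, -0.0, 65.0, -150.0], [12.0, 30.0, 95.0, -0.0, 55.0, -168.0], [4.0, 23.0, 111.0, -0.0, 47.0, -176.0], [6.0, 35.0, 95.0, -0.0, 49.0, -174.0], [7.0, 33.0, 102.0, -0.0, 45.0, -173.0], [6.0, 27.0, 90.0, -0.0, 62.0, -174.0]]
45 [[30.0, 29.0, 100.0, -0.0, 51.0, -15.0], [30.0, 21.0, 94.0, -0.0, 65.0, -15.0], [12.0, 30.0, 95.0, -0.0, 55.0, -33.0], [4.0, 23.0, 111.0, -0.0, 47.0, -41.0], [6.0, 35.0, 95.0, -0.0, 49.0, -39.0], [7.0, 33.0, 102.0, -0.0, 45.0, -38.0], [6.0, 27.0, 90.0, -0.0, 62.0, -39.0]]
90 [[30.0, 29.0, 100.0, -0.0, 51.0, -60.0], [30.0, 21.0, 94.0, -0.0, 65.0, -60.0], [12.0, 30.0, 95.0, -0.0, 55.0, -78.0], [4.0, 23.0, 111.0, -0.0, 47.0, -8
[... 523 characters left out ...]
0, 111.0, -0.0, 47.0, 49.0], [6.0, 35.0, 95.0, -0.0, 49.0, 51.0], [7.0, 33.0, 102.0, -0.0, 45.0, 52.0], [6.0, 27.0, 90.0, -0.0, 62.0, 51.0]]
135 [[30.0, 29.0, 100.0, -0.0, 51.0, -105.0], [30.0, 21.0, 94.0, -0.0, 65.0, -105.0], [12.0, 30.0, 95.0, -0.0, 55.0, -123.0], [4.0, 23.0, 111.0, -0.0, 47.0, -131.0], [6.0, 35.0, 95.0, -0.0, 49.0, -129.0], [7.0, 33.0, 102.0, -0.0, 45.0, -128.0], [6.0, 27.0, 90.0, -0.0, 62.0, -129.0]]
66 [[30.0, 29.0, 100.0, -0.0, 51.0, -36.0], [30.0, 21.0, 94.0, -0.0, 65.0, -36.0], [12.0, 30.0, 95.0, -0.0, 55.0, -54.0], [4.0, 23.0, 111.0, -0.0, 47.0, -62.0], [6.0, 35.0, 95.0, -0.0, 49.0, -60.0], [7.0, 33.0, 102.0, -0.0, 45.0, -59.0], [6.0, 27.0, 90.0, -0.0, 62.0, -60.0]]
```

Run:
```python
from h import *
R=rot(0)
arm.grip(.05)
arm.move_to([*PK,.18],R); f0=np.array(arm.current_force())
arm.move_l([*PK,.095],R,feed=.12); print("force",np.round(arm.current_force()-f0,2))
arm.grip(.0); print("w",arm.current_width(),np.round(arm.current_force()-f0,2),arm.current_ee_pos())
arm.move_l([*PK,.175],R,feed=.1); print("w",arm.current_width(),np.round(arm.current_force()-f0,2))
p=ch(0,45); arm.move_l([*p,.175],R,feed=.15); arm.move_l([*p,.127],R,feed=.1)
print(arm.current_ee_pos(),arm.current_t(),"tip pred proj",proj("scene",[*p,.038]),proj("top",[*p,.038]))
s=arm.snapshot("scene")[:,:,::-1]; t=arm.snapshot("top")[:,:,::-1]; cv2.imwrite("pics/s1.png",s); cv2.imwrite("pics/t1.png",t)
a=cv2.resize(s[160:290,330:450],None,fx=4,fy=4,interpolation=2);b=cv2.resize(t[120:250,340:460],None,fx=3.3,fy=4,interpolation=2)[:,:310]
cv2.imwrite("pics/c1.png",np.hstack([a,b]))
```

```text
force [-0.84  0.19  0.93]
w 0.015099571410584618 [0.56 0.32 3.16] [0.41461225 0.30802289 0.09512141]
w 0.015232172278877533 [-0.07 -0.13 -0.32]
[0.51929442 0.16738216 0.12729149] 6.475 tip pred proj [[373.49043716 217.92688991]] [[379.42162621 171.43657777]]
```

View pics/c1.png

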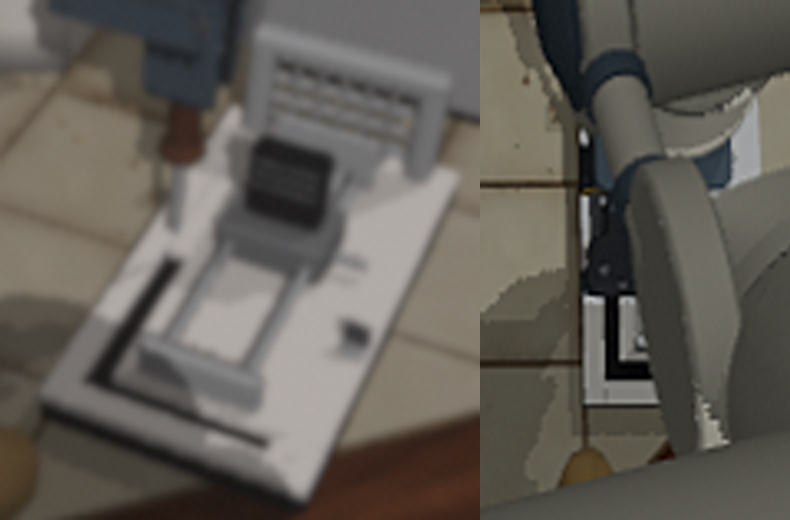

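The scene picture shows the pick upright in the jaws, tip at about (372.8,216.8) against a predicted (373.5,217.9), just above the channel's far end at about (373,225). The top view is blocked by the arm. I'll check the scene-view bias against the channel model before descending.

Run:
```python
from h import *
s=cv2.imread("pics/scene0.png").max(2); np.set_printoptions(linewidth=200)
print("model leg centre/edges (scene)"); 
for x in (6,-20,-45,-65): print(x,proj("scene",[[*ch(x,y),.022] for y in (51,45,39)]).round(1).tolist())
for x in (-20,-45,-65):
    r=int(round(proj("scene",[[*ch(x,45),.022]])[0,1])); row=s[r,335:395].astype(float); c=int(round(proj("scene",[[*ch(x,45),.022]])[0,0]))-335
    w=np.clip(110-row[c-7:c+8],0,None); print("row",r,"dark centroid",335+c-7+(w*np.arange(15)).sum()/w.sum())
print(s[218:234,364:382])
g=cv2.imread("pics/s1.png").max(2); print("tip"); print(g[206:224,364:382])
```

```text
model leg centre/edges (scene)
6 [[371.3, 221.3], [374.0, 222.2], [376.8, 223.1]]
-20 [[366.3, 228.9], [369.1, 229.8], [371.9, 230.8]]
-45 [[361.3, 236.5], [364.1, 237.5], [367.0, 238.5]]
-65 [[357.1, 242.9], [360.0, 243.9], [362.9, 244.9]]
row 230 dark centroid 369.568345323741
row 238 dark centroid 364.2331081081081
row 244 dark centroid 360.37410071942446
[[116 118 139 163 175 178 179 178 176 173 173 176 178 178 178 175 167 157]
 [113 130 156 172 177 178 179 177 174 173 176 178 178 178 175 170 165 156]
 [122 148 168 177 179 178 177 175 172 175 177 179 178 177 173 167 161 155]
 [138 162 175 179 178 178 174 169 168 171 175 178 177 176 169 163 158 153]
 [156 172 179 179 179 175 168 156 156 163 168 172 174 174 166 160 156 150]
 [169 176 179 179 178 170 152 134 135 145 153 159 165 167 163 157 153 144]
 [175 179 179 178 175 161 133 104 102 114 125 137 150 158 158 155 149 136]
 [177 178 179 176 166 143 109  74  65  73  90 116 139 153 154 150 142 125]
 [179 179 178 171 154 122  83  51  41  49  75 113 140 152 153 145 129 113]
 [178 178 174 162 134  97  60  40  38  56  90 125 147 153 149 13
[... 1116 characters left out ...]
163 172 175 177 177 173]
 [130 124 116 117 137 158 156 131 110 109 123 146 165 174 176 177 177 171]
 [128 120 113 129 154 167 163 139 119 116 128 153 170 176 178 177 175 169]
 [121 115 122 146 166 174 168 155 140 131 139 162 174 176 177 175 171 162]
 [114 117 138 161 173 176 174 169 160 151 157 169 176 177 176 173 166 157]
 [112 128 154 170 176 176 177 175 170 167 169 175 176 176 174 168 163 153]
 [121 146 166 175 176 177 176 173 171 172 174 177 177 176 171 166 159 153]
 [136 161 173 177 177 177 172 167 166 170 174 176 176 174 168 161 157 151]
 [154 171 176 177 177 173 165 155 155 162 167 171 173 171 166 158 153 149]
 [166 175 177 177 175 168 150 133 134 144 151 158 163 166 161 156 152 143]]
```

Run:
```python
from h import *
o=lambda u,v,z: onz("top",(u,v),z)[:2]
A=np.array([o(378.75,170.9,.016)[0],o(378.75,170.9,.019)[1]])
C=np.array([o(415.9,212.25,.019)[0],o(415.9,212.25,.016)[1]]); E=o(377.4,214.7,.022)
B=o(379.55,206,.019); D=o(384,212.25,.019)
L=np.array([[6,45],[-95,-41],[-101,51]])/1e3; P=np.array([A,C,E]); a=L-L.mean(0);b=P-P.mean(0)
y=np.arctan2((a[:,0]*b[:,1]-a[:,1]*b[:,0]).sum(),(a*b).sum()); R=np.array([[np.cos(y),-np.sin(y)],[np.sin(y),np.cos(y)]]); t=P.mean(0)-R@L.mean(0)
print(np.degrees(y),t,((P-t)@R*1e3).round(1).tolist(),((np.array([B,D])-t)@R*1e3).round(1).tolist())
print("old yaw pose of start",ch(0,45),"new",R@[0,.045]+t, "end old/new",ch(-95,-35),R@[-.095,-.035]+t)
print("scene: floor far end new",proj("scene",[*(R@[.006,.045]+t),.016]))
print("tip obs on z=.038:",onz("scene",(372.9,217.4),.033+.005), arm.current_ee_pos())
```

```text
-0.29719842728353446 [0.51945761 0.1217148 ] [[5.5, 45.0], [-94.9, -40.8], [-100.6, 50.9]] [[-79.6, 45.0], [-94.5, 34.9]]
old yaw pose of start [0.51913562 0.16719938] new [0.51969103 0.1667142 ] end old/new [0.42371804 0.0876979 ] [0.42427734 0.08720804]
scene: floor far end new [[374.14027517 224.29758355]]
tip obs on z=.038: [0.52009834 0.16885585 0.038     ] [0.51957708 0.16736348 0.12767521]
```

```bash
sed -i 's/T0=np.array(.*/T0=np.array([.5195,.1217])/' h.py
cat >> h.py <<'E'
OFF=np.array([.0003,.0008]); DZ=.0891
def tip(x,y,z,feed): arm.move_l([*(ch(x,y)-OFF),z+DZ],rot(0),feed=feed)
E
python3 - <<'E'
from h import *
tip(0,45,.030,.08); f0=np.array(arm.current_force()); 
for z in (.024,.021,.019,.0175,.0165):
    tip(0,45,z,.03); f=np.array(arm.current_force())-f0; print(z,np.round(f,2),np.round(arm.current_ee_pos(),4))
    if f[2]>3: break
print(arm.current_t())
E
```

```text
0.024 [ 1.25  0.69 -0.77] [0.5193 0.1659 0.113 ]
0.021 [ 0.12  0.74 -0.34] [0.5193 0.1659 0.11  ]
0.019 [ 0.4   0.64 -1.01] [0.5194 0.1659 0.108 ]
0.0175 [ 1.03  1.29 -0.33] [0.5194 0.1659 0.1065]
0.0165 [ 0.98  0.93 -0.53] [0.5194 0.1659 0.1056]
8.175
```

Run:
```python
from h import *
arm.sleep(.1); f0=np.array(arm.current_force())
for x,y in ((-16,45),(-32,45),(-48,45),(-64,45),(-80,45),(-95,45),(-95,25),(-95,5),(-95,-15),(-95,-35)):
    tip(x,y,.0168,.03); f=np.array(arm.current_force())-f0; print((x,y),np.round(f,2),np.round(np.array(arm.current_ee_pos())[:2]-ch(x,y)+OFF,4))
    if np.abs(f).max()>6: print("STOP"); break
else: arm.sleep(.15)
print(arm.current_t(),arm.current_width())
s=arm.snapshot("scene")[:,:,::-1]; cv2.imwrite("pics/s2.png",s); cv2.imwrite("pics/c2.png",cv2.resize(s[190:290,330:450],None,fx=5,fy=5,interpolation=2))
```

```text
(-16, 45) [-0.04 -0.32 -0.42] [0.0001 0.    ]
(-32, 45) [-0.03  1.44  0.45] [0.0001 0.    ]
(-48, 45) [ 0.4   1.46 -0.21] [0.0001 0.    ]
(-64, 45) [-0.72  0.27 -0.09] [0.0001 0.    ]
(-80, 45) [ 0.67  0.57 -0.73] [0.0001 0.    ]
(-95, 45) [ 0.21  1.19 -0.14] [0.0001 0.    ]
(-95, 25) [ 0.14  0.36 -0.44] [ 0.0001 -0.    ]
(-95, 5) [-0.34  0.02  0.02] [0. 0.]
(-95, -15) [-0.21 -0.1   0.23] [ 0. -0.]
(-95, -35) [-0.27  0.39  0.22] [0. 0.]
15.7583 0.01542172847484123
```

View pics/c2.png

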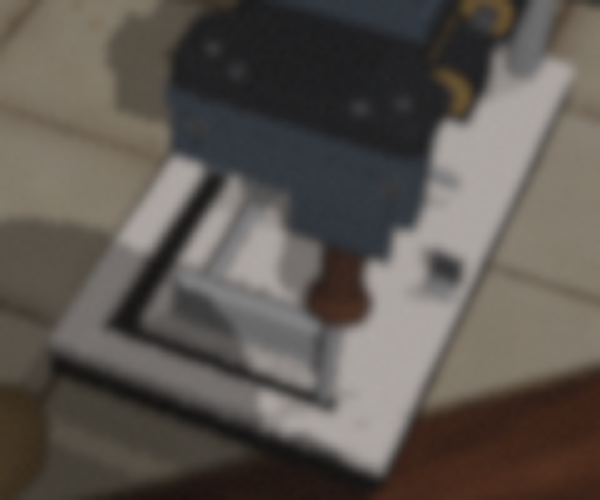

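The picture shows the tip down at the channel's front-right end, about (395,270). Forces stayed at noise level all the way. Next I'll put the pick back in its stand.

Run:
```python
from h import *
tip(-95,-35,.03,.05); tip(-95,-35,.08,.12); R=rot(0)
arm.move_l([*PK,.175],R,feed=.15); arm.sleep(.2); f0=np.array(arm.current_force())
for z in (.15,.12,.105,.098,.0955):
    arm.move_l([*PK,z],R,feed=.08); f=np.array(arm.current_force())-f0; print(z,np.round(f,2))
    if f[2]>8: print("STOP");break
else:
    arm.grip(.05); print(arm.current_width()); arm.move_l([*PK,.19],R,feed=.12)
    arm.move_to([*ch(30,0),.16],R)
print(arm.current_t())
s=arm.snapshot("scene")[:,:,::-1]; t=arm.snapshot("top")[:,:,::-1]; cv2.imwrite("pics/s3.png",s); cv2.imwrite("pics/t3.png",t)
a=cv2.resize(s[160:290,250:450],None,fx=2.5,fy=2.5,interpolation=2);b=cv2.resize(t[180:245,290:350],None,fx=5,fy=5,interpolation=2)
cv2.imwrite("pics/c3.png",np.hstack([a,b]))
```

```text
0.15 [-1.43  0.38 -0.78]
0.12 [-0.69  0.68 -0.75]
0.105 [-0.94 -0.35 -0.69]
0.098 [-1.11  0.68 -0.82]
0.0955 [-0.72  0.28 -0.4 ]
0.04994422024966197
23.0
```

View pics/c3.png

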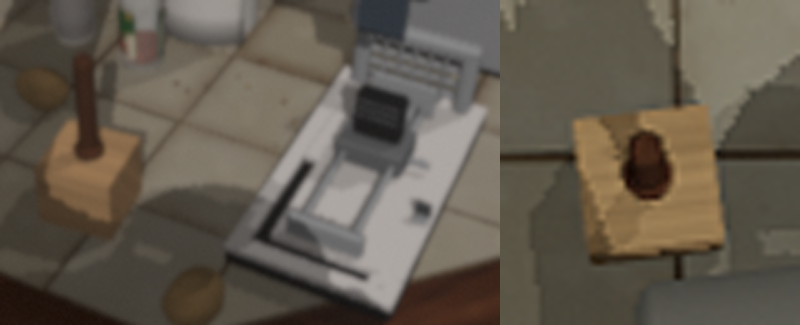

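The pick stands upright with its collar seated on the stand: base (285,220) in the scene view, collar around (319,215) in the top view. Next is the tab.

Run:
```python
from h import *
R=rot(-.3); arm.sleep(.1); f0=np.array(arm.current_force())
arm.move_l([*ch(30,0),.10],R,feed=.12); arm.move_l([*ch(30,0),.050],R,feed=.08); print(np.round(arm.current_force()-f0,2))
arm.grip(0.0); arm.sleep(.2); print("w",arm.current_width(),np.round(arm.current_force()-f0,2),arm.current_ee_pos())
if .011<arm.current_width()<.017:
    arm.move_l([*ch(-15,0),.050],R,feed=.035); arm.sleep(.2)
    print("w",arm.current_width(),np.round(arm.current_force()-f0,2),arm.current_ee_pos())
print(arm.current_t())
s=arm.snapshot("scene")[:,:,::-1]; t=arm.snapshot("top")[:,:,::-1]; cv2.imwrite("pics/s4.png",s); cv2.imwrite("pics/t4.png",t)
a=cv2.resize(s[190:270,380:450],None,fx=6,fy=6,interpolation=2);b=cv2.resize(t[140:220,370:433],None,fx=6,fy=6,interpolation=2)
cv2.imwrite("pics/c4.png",np.hstack([a,b])[:, :800])
```

```text
[-0.11  0.44 -0.08]
w 0.013836921711914477 [-10.58   0.38   8.64] [0.54778666 0.12151956 0.04995946]
w 0.01392614497272406 [ 5.91 -0.24 -5.87] [0.50432076 0.12178916 0.05001096]
27.1
```

View pics/c4.png

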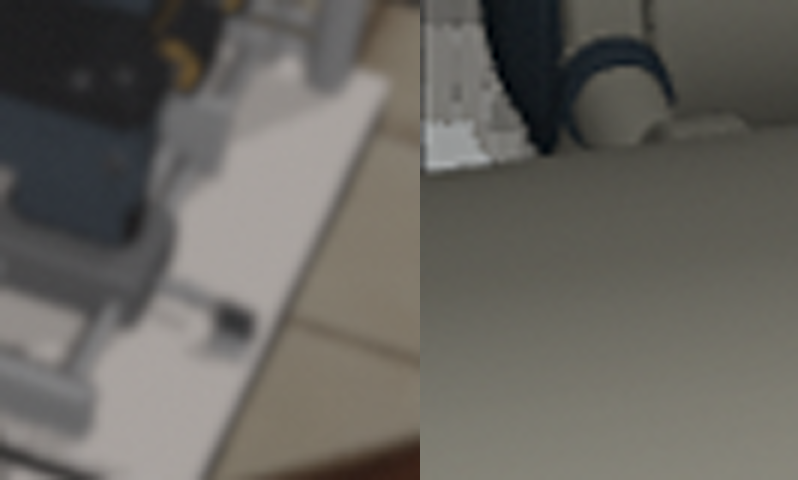

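The scene crop shows the pointer, about (413,238), just short of the dark rib at (419,243); the arm blocks the top view. I'll measure both in the same view.

Run:
```python
from h import *
np.set_printoptions(linewidth=220)
s0=cv2.imread("pics/scene0.png").max(2);s4=cv2.imread("pics/s4.png").max(2);t0=cv2.imread("pics/top0.png").max(2)
loc=lambda w:((w[:2]-T0)@RC*1e3).round(1)
print("exp home ptr scene",proj("scene",[[*ch(30,y),.03] for y in(-32,-38,-45)]).round(1).tolist(),"now",proj("scene",[[*ch(-14,y),.03] for y in(-32,-38,-45,-56)]).round(1).tolist())
print("exp home ptr top",proj("top",[[*ch(30,y),.03] for y in(-32,-38,-45)]).round(1).tolist())
print("rib exp scene foot/top at x=-20:",proj("scene",[[*ch(-20,-56),z] for z in(.022,.03,.037)]).round(1).tolist())
print("home scene r218-234 c408-426");print(s0[218:234,408:426])
print("now scene r230-254 c404-428");print(s4[230:252,404:428])
print("top home r153-166 c408-422");print(t0[152:166,408:422])
```

```text
exp home ptr scene [[415.1, 223.8], [418.0, 224.7], [421.4, 225.8]] now [[408.0, 237.3], [411.0, 238.3], [414.5, 239.4], [420.0, 241.3]]
exp home ptr top [[411.4, 159.4], [413.9, 159.4], [416.8, 159.4]]
rib exp scene foot/top at x=-20: [[418.5, 246.3], [419.1, 243.2], [419.6, 240.6]]
home scene r218-234 c408-426
[[ 75  80  87  90  91  88  86 108 143 168 177 179 179 179 178 178 179 179]
 [ 87  89  91  92  89  83  87 114 149 171 178 178 179 178 179 178 179 179]
 [ 92  93  92  91  87  81  92 125 157 174 179 179 178 179 179 179 179 179]
 [ 94  93  92  89  84  82 102 136 164 175 178 178 179 179 179 178 178 178]
 [ 96  94  93  86  83  90 114 142 163 171 172 174 177 179 178 179 178 179]
 [ 95  95  90  84  84  99 121 139 151 158 158 163 170 174 178 179 178 179]
 [ 90  91  86  81  88 108 125 133 138 141 143 149 158 165 173 177 179 178]
 [ 85  84  81  79  95 121 135 137 137 135 134 137 144 156 168 176 178 178]
 [ 85  81  80  89 115 143 154 155 150 144 136 136 139 151 166 176 179 178]
 [ 86  80  85 104 136 158 167 168 166 161 156 152 150 156 170 177 178 178]
 [ 85  83  97 122 147 161 166 167 16
[... 2775 characters left out ...]
4  73 172 157 168 174 172 171 172 171 171 171 171]
 [ 18   9  68 142 138 141 169 174 172 171 171 171 171 171]
 [ 15  18  89 132 136 131 140 168 173 171 171 171 171 171]
 [  7  59 104 134 138 135 131 168 176 173 172 171 171 171]
 [ 56  94 100 144 133 122 119 151 157 171 173 171 171 171]
 [ 89 106  98 145 149 143 142 146 149 142 166 172 171 171]
 [106 106  92 110 116 114 113 110 123 157 171 172 171 171]
 [105 102  99 145 155 164 155 150 161 173 173 171 171 171]
 [103 102 102 153 165 165 162 160 170 174 171 171 171 171]
 [102 101 102 152 163 159 158 165 172 172 171 171 171 171]
 [103 100 107 162 164 166 169 172 172 172 171 171 171 171]
 [103 101 104 164 173 171 172 171 171 171 171 171 171 171]]
```

Run:
```python
from h import *
print("top-view near-face distance",(onz("top",(414,159.9),.03)-onz("top",(422,180),.03))[0])
p=np.array(arm.current_ee_pos()); 
arm.move_l([*ch(-18.5,0),.050],rot(-.3),feed=.02); arm.sleep(.3)
print("w",arm.current_width(),np.round(arm.current_force(),2),arm.current_ee_pos(),arm.current_t())
s=arm.snapshot("scene")[:,:,::-1]; cv2.imwrite("pics/s5.png",s); g=s.max(2)
for c in (409,411,413):
    col=g[230:248,c].astype(float); i=int(np.argmin(col[5:])+5); a,b,d=col[i-1:i+2]; r=230+i+.5*(a-d)/(a-2*b+d)
    w=onz("scene",(c,r),.03); print(c,r,"ptr local",((w[:2]-T0)@RC*1e3).round(1))
t=arm.snapshot("top")[:,:,::-1]
print("rib face centre local (scene,z=.0295)",((onz("scene",(418.6,243.2),.0295)[:2]-T0)@RC*1e3).round(1))
v=cv2.resize(s[205:265,380:450],None,fx=8,fy=8,interpolation=2)
cv2.imwrite("pics/c5.png",v)
```

```text
top-view near-face distance 0.04876759645078499
w 0.013905630965921399 [ 5.8  -0.82 -6.75] [0.50083007 0.12181287 0.04999519] 27.825
409 239.4090909090909 ptr local [-18.8 -35.7]
411 239.95454545454547 ptr local [-18.4 -39.6]
413 240.72222222222223 ptr local [-18.7 -43.6]
rib face centre local (scene,z=.0295) [-19.8 -55.1]
```

View pics/c5.png

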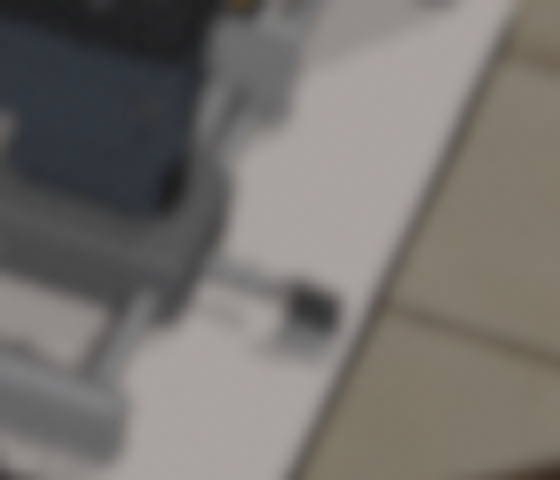

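The pointer is now almost in line with the rib: -18.6 against about -19 to -20 mm. The top view puts the full pull at about 48 mm and I'm at 47.0. One more millimetre, then a final check and hand-in.

Run:
```python
from h import *
arm.move_l([*ch(-19.5,0),.050],rot(-.3),feed=.015); arm.sleep(.6)
print("w",arm.current_width(),np.round(arm.current_force(),2),arm.current_ee_pos(),arm.current_t())
s=arm.snapshot("scene")[:,:,::-1]; g=s.max(2)
d=cv2.absdiff(s,cv2.imread("pics/s3.png"))[170:260,255:310].max(); print("pick area change since placed",d)
for c in (409,411,413):
    col=g[230:248,c].astype(float); i=int(np.argmin(col[5:])+5); a,b,e=col[i-1:i+2]
    print(((onz("scene",(c,230+i+.5*(a-e)/(a-2*b+e)),.03)[:2]-T0)@RC*1e3).round(1))
arm.sign_off()
```

```text
w 0.014076705841581905 [ 5.17 -0.63 -7.51] [0.49986897 0.12181314 0.05001806] 28.775
pick area change since placed 31
[-19.9 -36.1]
[-19.9 -40. ]
[-18.9 -43.7]
the job is handed in; nothing more can be done
```

The job is handed in at about 29 s: the channel is swept, the pick is back in its stand, and the carriage is held at the load mark by the gripped tab. The sign-off gives no verdict, so these are my own checks.

- **Channel:** I ran the tip from the far left end round the corner to the front right at about 3 cm/s, roughly 0.8 mm above the floor by calculation. Side and vertical forces stayed within about 1.5 N, which is the noise level. The tip never felt the floor, so its depth rests on the measured grasp height. A picture at the end showed it down in the channel's front-right end.
- **Pick:** It went back at the same arm position it was taken from, with no contact force. The picture afterwards showed it upright with its collar on the stand. The last check found only small pixel differences there (31 of 255 at most), which I did not look at by eye.
- **Carriage:** I pulled it 48 mm in slow moves. The jaws hold the 14 mm tab, and the wrist force of about 5–6 N matches the spring. In the last picture the pointer is at chipper x -19 to -20 mm and the rib at -18.5 to -20 mm, so they agree to about 1–1.5 mm against the 6 mm allowed.

**Disagreement:** Gripping the tab pushed the arm about 1.7 mm towards the robot from where the cameras had placed it. That is within the calibration error, so I set the final position from the pointer and rib in the pictures. The top view was blocked by the arm during the pull, so only the scene camera checked the final position.

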